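# Snap the measuring scoop onto the clip hook

## Robot

A 6-joint arm with a two-finger parallel gripper is mounted at the origin on the work surface. World frame = base frame: x ahead of the robot, y to its left, z up, the work surface at z = 0. Lengths are in m, angles in degrees, forces in N, time in s.
With the tool pointing down it reaches from about 0.3 to 0.75 m from the base axis. Payload 8.5 kg.
Tool frame: the origin (TCP) lies on the centre line of the jaws, within the pads' length; the fingertips stand 19 mm ahead of it and the grasp point (between the pads) is the TCP (env.tcp_to_tips is the z of the fingertips in the tool frame, in m); z points along the fingers, y is the line along which they close (so a half turn about z gives the same grasp; the last joint's range is limited). The gripper opens to 85 mm and grips with 20 to 120 N. Pads are 22 mm wide; open, the fingers measure 114 mm over their backs; the gripper's body (76 mm by 85 mm) begins 54 mm behind the grasp point. The pads swing forward as they close: fully open they stand 13 mm farther back than shut.
Start: joints at [-12.336, 21.807, 74.336, -0, 83.858, -12.336], TCP at [0.55, 0, 0.25] pointing down, gripper open.
Joint ranges: [-178.18, 178.18], [-50.72, 133.34], [12.68, 142.11], [-81.47, 261.47], [9.98, 163.14], [-165.26, 165.26]. Speed limits (degrees/s): [136.94, 136.94, 180, 180, 180, 180].

## Interface

Orientations are given as a 3x3 rotation matrix whose columns are the frame's x, y, z axes.
In Python, from rig import env gives the robot as it stands.
- The arm moves only by the tool servo_tool, never from a script. Its argument "steps" is a list of rows, each an object of numbers: "tx", "ty", "tz": the shift along the world's x, y, z in cm; "yaw": the turn about the world's z in degrees; "claw": the finger opening in cm, from 0 to 8.54. In form: [{"tx": .., "ty": .., "tz": .., "yaw": .., "claw": ..}, ...]. A call has 1 to 20 rows; each row shifts and turns the commanded pose from where the row before left it; what a row does not reach is not made up. A row lasts 1/10 s, in which the tool goes at most 50 mm and 8.59 degrees, less where a joint would pass 70% of its speed; a pose out of reach is approached as far as the arm can. A call with a gripper value outside its range is refused whole. The fingers move at their own pace and stop on an object; "newtons" is the grip in N (left out, the last holds). Time passes only in rows, so rows that do not move let the fingers close. It gives the time, the measured TCP pose, the force, the opening and the grip force at its end, in the units of the state.
- env.observe(): the state, without advancing time (a new reading comes with each control period).
- env.get_image(name): name is "scene" or "side" or "wrist"; returns (picture, depth): 480x640x3 uint8, red, green, blue; 480x640 float32, m along the optical axis (not along the pixel's ray), 0 where there is no reading.
- env.camera_model(name): a dict with "fovy" (degrees; the focal length in pixels is half the picture's height over the tangent of half this angle, whatever the lens; pixels are square), "cx", "cy" (the principal point, pixels), "T" (4x4, takes a point from camera to world coordinates). Camera axes: x right, y down, z forward; pixel columns grow to the right and rows downward; lengths in m; the calibration is good to about 2 mm. The wrist camera is an equidistant fisheye: a pixel r from the principal point sees the ray r / f radians off the axis. A picture is of the moment at which its call begins: read the wrist's pose just before it. camera_model takes no time and is no camera call; for the wrist camera it gives the pose at the moment of the call.
- env.close_job(): hands the job in; it is judged then, once.
The state is a dict: "time_s": time; "q": joint angles; "qvel": joint speeds; "joint_efforts": joint torques, N m; "position": TCP position; "tool_rot": TCP orientation; "ft_force": force on the tool from outside, world axes, zero at the start; "wrist_torque": the same for the moment, N m; "grip_width": finger opening in m; "gripper_force": force on a finger pad.
Only numpy, scipy, OpenCV 4.12 (cv2) and the standard library are available. Lean on these libraries where they do the work, as an engineer would, in place of code of your own. Each camera call takes 0.05 s, during which the arm holds its last target. There are 200 camera calls.

## Task

Pick up the steel measuring scoop by its red handle and push its ring eye down against the sprung gate of the brass snap hook until the eye passes inside and the gate snaps shut behind it. Push gently, feeling for it, never harder than about 10 N, since the hook's clamped height is different each time and its bottom must not be struck; then let go, so that the scoop hangs still from the closed hook. Leave the other things on the counter where they are.

Things in the scene. Friction and masses are not known exactly. Their poses are not given: they have to be found in the camera images.
- handle (a point): Middle of the straight red handle of the loose steel measuring scoop (about 100 g), which stands on its cup with the handle level, 26 mm over the counter. Bar 10 mm wide, 16 mm high, from 56 mm behind this point to 28 mm ahead along the frame's x; +x points to the eye, z up. The cup (50 mm across, 34 mm high) is centred 80 mm behind, its rim 8 mm above this point.
- eye (a point): Centre of the scoop's round steel eye at the end of the handle, 45 mm ahead (+x) of handle at the same height; same axes. The eye lies flat (its hole runs along z): wire 6 mm thick, hole 28 mm, outside 40 mm.
- stand: Fixed stand of the snap hook; origin on the counter straight below the hook's shank, z up. The hook is an upturned J of 8 mm brass wire in this frame's x-z plane: shank at x = 0, round bend below, nose at x = -28 mm, 20 mm clear between them; the mouth looks up and the gate closes it. A 16 mm post, 310 mm high, stands 90 mm to -y on a 110 x 100 x 12 mm foot.
- hook (a point): Fixed reference point on the stand, midway between nose and shank, 213 mm over the counter; axes as the stand's. It does not follow the hook's height: the collar is clamped higher or lower from run to run, and the inside bottom of the hook lies anywhere from 23 mm below to 3 mm above this point, so that height must be felt or seen.
- nose (a point): Fixed point on the nose's upright line, level with hook. The nose top is 35 mm above the inside bottom of the hook. The eye goes down flat over the nose (nose through its hole), the handle pointing to the stand's -x, with the wire at its far side between nose and shank, where it presses on the gate: best mid-way between them or a few mm nearer the nose.
- collar (a point): Fixed point on the post's middle line, level with hook. A red collar on the post, 30 mm high and 30 mm across, carries a level 14 mm arm to the top of the hook's shank, the arm's middle line 50 mm above the inside bottom of the hook; collar, arm and hook are rigid under gentle pushes.
- gate (a joint): The hook's sprung gate, a 5 mm steel pin hinged on the shank and reaching to the nose, 29 mm above the inside bottom of the hook. In rad: 0 shut (level), up to 1.45 pushed down and in. It yields at about 1 N. The wire, pressed down some 23 mm, slips past its end at 0.8 to 1.2 rad (up to 4 N); it then springs shut, some 3 to 6 mm before the wire meets the rigid bottom. More than 10 N is too rough.
- rest: Fixed wooden rest block with a cork face, 80 mm wide, 125 mm high, on the counter below the hook, on its shank side; axes as the stand's, origin at the foot of the cork face, which looks to -x. The released scoop swings down and comes to rest hanging against it; touching it is allowed.
- mug: Bystander: blue mug, 80 mm across, 90 mm high; origin under its centre.
- bowl: Bystander: white bowl, 120 mm across, 55 mm high; origin under its centre.
- jar: Bystander: glass jar with red cap, 60 mm across, 100 mm high; origin under its centre.
- tin: Bystander: steel tin, 64 mm across, 90 mm high; origin under its centre.
- timer: Bystander: yellow kitchen timer, 64 mm across, 55 mm high; origin under its centre.
- spatula: Bystander: spatula with wooden handle, lying flat; origin under its middle.
Mind the look-alikes: they are no part of the job. What is shaped like the part that bears handle but pink is not meant.

How it is judged (in metres and radians):
On the way:
1. the scoop's eye pushes the gate open (value of joint gate above 0.5 rad and contact force between stand and scoop above 0.5 N), for 0.02 s.
At the end, for the whole second after the job is handed in: The gate is shut (under 0.1 rad) and the scoop hangs from the inside of the hook: the eye's centre 7.5 to 44 mm below the hook reference point and within 16 mm of it sideways, the handle hanging down to within about 30 degrees of vertical, its weight on the hook, nearly still (under 80 mm/s) (value of joint gate below 0.1 rad and z of eye in the frame of hook between -0.044 and -0.0075 m and horizontal distance between eye and hook below 0.016 m and angle between eye's own x axis and vertical below 0.5 rad and z of handle in the frame of hook below -0.04 m and contact force between stand and scoop above 0.2 N and linear speed of scoop below 0.08 m/s); the robot touches nothing.
It fails at once if the scoop is pressed or knocked against the hook or its stand with more than 10 N (contact force between stand and scoop above 10 N).
It fails at once if another thing on the counter is moved more than 25 mm (distance of any of mug, bowl, jar, tin, timer, spatula from where it was at the start of the episode above 0.025 m).
It also fails if it takes over 64 s, if anything falls off the work surface, if the arm or the gripper's body presses on something with over 40 N, if the wrist force passes 120 N, or if a joint passes its speed limit or range.

## Working session

There is one attempt and no reset: what is moved stays moved. The work goes in short steps, Python scripts to look and compute and a tool call to move; the robot and the scene stay as the last step left them, time stands still between calls to the robot, and variables do not carry over. Pictures are saved under pics/ and viewed, at most 10 in all, crops included, and the job is handed in when it is done.

Besides the shell and the picture viewer there is one more tool, called after ">>>" as name(argument=value, ...), one argument or row to a line, values as JSON. servo_tool: Moves the arm, as the interface text tells. Its arguments: {"type":"object","properties":{"steps":{"type":"array"},"newtons":{"type":"number"}},"required":["steps"]}

```bash
mkdir -p pics; ls; cat > h.py <<'E'
import numpy as np, cv2
from rig import env
def grab(n):
    m=env.camera_model(n); im,d=env.get_image(n)
    np.savez(f'/tmp/{n}.npz',im=im,d=d,T=m['T'],f=240/np.tan(np.radians(m['fovy'])/2),c=[m['cx'],m['cy']])
    return im
def load(n): return np.load(f'/tmp/{n}.npz')
def pt(n,u,v,z=None):
    L=load(n);x=(u-L['c'][0])/L['f'];y=(v-L['c'][1])/L['f'];T=L['T']
    r=T[:3,:3]@np.array([x,y,1]);o=T[:3,3]
    s=np.median([a for a in L['d'][int(v)-1:int(v)+2,int(u)-1:int(u)+2].ravel()]) if z is None else (z-o[2])/r[2]
    return o+s*r
def cloud(n):
    L=load(n);v,u=np.mgrid[:480,:640];d=L['d'];P=np.stack([(u-L['c'][0])/L['f']*d,(v-L['c'][1])/L['f']*d,d],-1)
    return P@L['T'][:3,:3].T+L['T'][:3,3]
E
python3 - <<'E'
from h import *
for n in('scene','side'):
    im=grab(n); cv2.imwrite(f'pics/{n}0.png',im[:,:,::-1]); m=env.camera_model(n); print(n,m['T'].round(3).tolist(),m['fovy'])
print(env.observe())
E
```

```text
pics
scene [[-0.818, 0.447, -0.362, 0.938], [0.575, 0.639, -0.51, 0.658], [0.003, -0.626, -0.78, 1.229], [0.0, 0.0, 0.0, 1.0]] 46.881395304229834
side [[0.874, -0.325, 0.36, -0.002], [-0.485, -0.615, 0.622, -0.757], [0.019, -0.718, -0.696, 0.979], [0.0, 0.0, 0.0, 1.0]] 56.32834932779667
{'time_s': 0.1, 'q': array([-1.23383220e+01,  2.18394420e+01,  7.43787900e+01, -1.76675263e-03,
        8.38591868e+01, -1.23349721e+01]), 'qvel': array([-0.05692566,  0.02793649, -0.16765831, -0.00949875,  0.05569093,
       -0.00325122]), 'joint_efforts': array([ 3.76895419e-03, -4.49219084e+01, -2.31655884e+01, -2.33104493e-04,
        3.63802450e-03,  7.57992581e-06]), 'position': array([5.49763908e-01, 1.74326519e-05, 2.49761378e-01]), 'tool_rot': array([[ 5.53197894e-05,  9.99999119e-01, -1.32655545e-03],
       [ 9.99999965e-01, -5.49765474e-05,  2.58781853e-04],
       [ 2.58708696e-04, -1.32656972e-03, -9.99999087e-01]]), 'ft_force': array([ 0.73720778, -0.16022767, -0.13819283]), 'wrist_torque': array([-0.03553394,  0.01930732, -0.00762973]), 'gripper_force': 0.0, 'grip_width': 0.08559598073664663}
```

View pics/scene0.png

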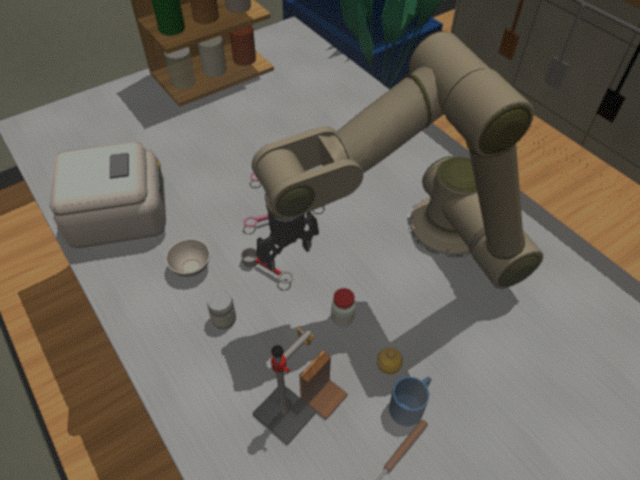

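View pics/side0.png

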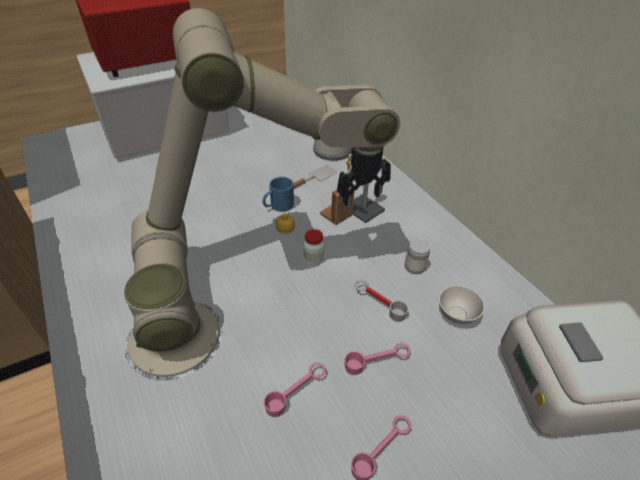

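The scene view shows the red-handled scoop with its cup at (250,258) and eye at (285,283). The post is at about (280,370) and the hook near (305,338). In the side view the scoop's eye is at (362,287) and its cup at (398,310). Next I'll enlarge both views.

```bash
python3 - <<'E'
from h import *
s=load('scene')['im'];t=load('side')['im']
def c(im,u,v,w,h,k): return cv2.resize(im[v:v+h,u:u+w],(w*k,h*k),interpolation=cv2.INTER_CUBIC)
a=c(s,250,310,100,130,4)   # 400x520
b=c(t,340,265,80,65,5)  #400x325
d=c(s,235,240,66,50,6) #396x300
d=np.pad(d,((0,0),(0,4),(0,0)))
m=np.zeros((600,800,3),np.uint8);m[:520,:400]=a;m[:300,400:]=d;m[300:600,400:]=b[:300]
cv2.imwrite('pics/m1.png',m[:,:,::-1])
for n,u,v in(('scene',250,258),('scene',285,283),('side',398,310),('side',362,287)): print(n,pt(n,u,v).round(3),pt(n,u,v,.026).round(3))
for n in('scene','side'):
    im=load(n)['im'].astype(int);P=cloud(n)
    r=(im[...,0]>120)&(im[...,1]<50)&(im[...,2]<60)
    k,l,st,ce=cv2.connectedComponentsWithStats(r.astype(np.uint8))
    for i in range(1,k):
        if st[i,4]>15: print(n,ce[i].round(1),st[i,4],np.median(P[l==i],0).round(3),P[l==i].min(0).round(3),P[l==i].max(0).round(3))
E
```

```text
scene [ 0.546 -0.223  0.004] [ 0.553 -0.207  0.026]
scene [ 0.518 -0.084  0.022] [ 0.52  -0.082  0.026]
side [ 0.557 -0.206  0.003] [ 0.544 -0.219  0.026]
side [ 0.517 -0.087 -0.001] [ 0.503 -0.106  0.026]
scene [282.4 360.6] 29 [0.705 0.217 0.266] [0.7   0.206 0.264] [0.714 0.222 0.269]
side [118.8   4.5] 878 [0.184 0.976 0.503] [-0.002 -0.757  0.499] [0.41  1.097 0.979]
side [378.1 295.6] 50 [ 0.522 -0.156  0.031] [ 0.51  -0.19   0.025] [ 0.537 -0.119  0.035]
```

View pics/m1.png

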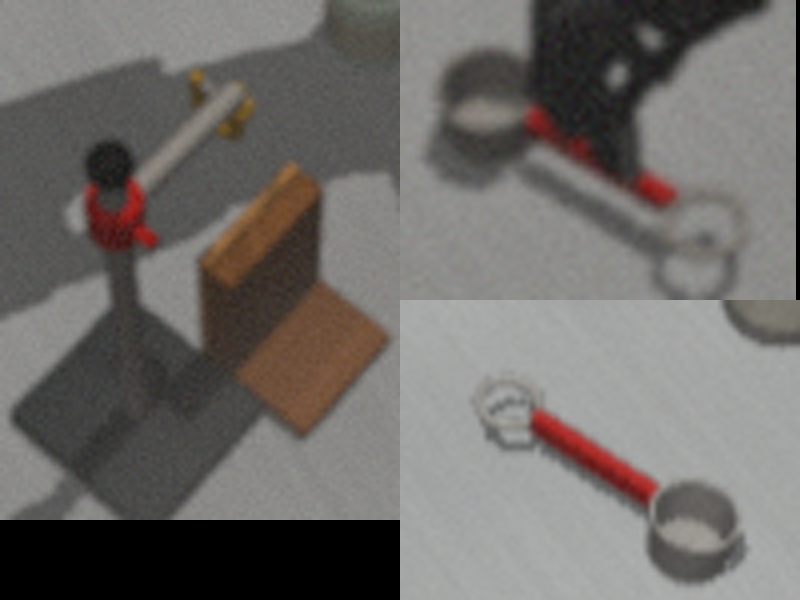

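The crops show the collar at about (279,362) and the post top at (277,351). The arm runs from there to its end at (310,332), with the nose left of the end at (299,330). The shank side (stand +x) faces the rest, roughly world +y. Next I'll measure the arm line, the post and the scoop.

```bash
python3 - <<'E'
from h import *
P=cloud('scene');im=load('scene')['im'].astype(int)
print('posttop z.31',pt('scene',277,351,.31).round(4), pt('scene',277,351).round(4))
for u,v in((286,355),(290,351.5),(295,346),(300,341),(305,336),(308,333),(299,328.5),(299,331),(308,341),(312,335)):print(u,v,pt('scene',u,v).round(4),im[int(v),int(u)])
m=(abs(P[...,2]-.012)<.006)&(im.max(2)<75)&(P[...,0]>.6)&(P[...,1]>.1)&(P[...,0]<.85)&(P[...,1]<.4)
q=P[m][:,:2].astype(np.float32);r=cv2.minAreaRect(q*1000);print('foot',m.sum(),r)
# rest top / face
m=(im[...,0]-im[...,2]>35)&(P[...,0]>.5)&(P[...,1]>.15)&(P[...,0]<.75)&(P[...,2]>.115)&(P[...,2]<.135)
q=P[m];print('resttop',m.sum(),cv2.minAreaRect((q[:,:2]*1000).astype(np.float32)),np.median(q[:,2]))
# arm points
box=np.zeros((480,640),bool);box[328:358,284:315]=1
m=box&(P[...,2]>.23)&(P[...,2]<.30)&(abs(im[...,0]-im[...,2])<30)
q=P[m];c=q.mean(0);w=np.linalg.svd(q-c)[2][0];print('arm',m.sum(),c,w,q[:,2].max(),np.percentile(q[:,2],[50,80,90,97]));t=(q-c)@w;print((c+w*t.min()).round(3),(c+w*t.max()).round(3))
for n,u,v in(('scene',235+100/6*0+80/6,240+75/6),('scene',235+305/6,240+227/6),('side',340+507/5-80,265+103/5),('side',340+(692-400)/5,265+(510-300)/5),('side',340+142/5,265+118/5),('side',340+255/5,265+192/5)):print(n,round(u),round(v),pt(n,u,v,.026).round(4),pt(n,u,v,.034).round(4))
E
```

```text
posttop z.31 [0.7142 0.2136 0.31  ] [0.714  0.2131 0.3091]
286 355 [0.6916 0.2052 0.2568] [134 129 122]
290 351.5 [0.6809 0.2031 0.2563] [132 128 123]
295 346 [0.6663 0.1989 0.2569] [136 129 122]
300 341 [0.6518 0.1949 0.256 ] [136 129 123]
305 336 [0.6376 0.1918 0.2571] [134 127 120]
308 333 [0.6285 0.1891 0.2559] [134 128 122]
299 328.5 [0.6314 0.1602 0.2362] [130 101  48]
299 331 [0.6334 0.163  0.2319] [92 77 61]
308 341 [0.6302 0.191  0.2282] [73 57 30]
312 335 [5.422e-01 7.630e-02 3.000e-04] [127 108  67]
foot 1403 ((686.2059936523438, 202.5658416748047), (154.52584838867188, 106.20987701416016), 14.894537925720215)
resttop 383 ((621.411865234375, 201.79681396484375), (79.23907470703125, 25.51628875732422), 14.916459083557129) 0.12489252242289228
arm 248 [0.65864534 0.19519066 0.25514503] [0.95018359 0.30304332 0.07291008] 0.2615389530752089 [0.25602103 0.25799451 0.25915906 0.26062877]
[0.621 0.183 0.252] [0.694 0.207 0.258]
scene 248 252 [ 0.5466 -0.2261  0.026 ] [ 0.5492 -0.2202  0.034 ]
scene 286 278 [ 0.5086 -0.0944  0.026 ] [ 0.5115 -0.0894  0.034 ]
side 361 286 [ 0.5038 -0.1007  0.026 ] [ 0.4995 -0.1062  0.034 ]
side 398 307 [ 0.551  -0.2111  0.026 ] [ 0.5463 -0.2156  0.034 ]
side 368 289 [ 0.5151 -0.1191  0.026 ] [ 0.5108 -0.1244  0.034 ]
side 391 303 [ 0.5405 -0.1916  0.026 ] [ 0.536  -0.1964  0.034 ]
```

The two views agree. Stand yaw is 105°, the shank is at (0.627,0.190), the nose top is at z≈0.236 and the hook bottom is at about 0.200. The handle is at (0.521,-0.141), yaw 109°. I'll move above the scoop.

>>> servo_tool(
  steps=[
    {"tx": -0.6, "ty": -3, "yaw": 5, "claw": 6},
    {"tx": -0.6, "ty": -3, "yaw": 5},
    {"tx": -0.6, "ty": -3, "yaw": 5},
    {"tx": -0.6, "ty": -3, "yaw": 4, "tz": -3},
    {"tx": -0.5, "ty": -2.1, "tz": -4},
    {"tz": -4},
    {"tz": -3},
    {},
    {},
  ],
)

```text
invalid input at $.steps[0]: expected keys tx, ty, tz, yaw, claw
```

```bash
python3 - <<'E'
from h import *
o=env.observe();print(o['position'],o['ft_force'],np.degrees(np.arctan2(o['tool_rot'][1,1],o['tool_rot'][0,1])))
im=grab('wrist');cv2.imwrite('pics/w1.png',im[:,:,::-1]);L=load('wrist');T=L['T'];f=480/2/np.tan(np.radians(env.camera_model('wrist')['fovy'])/2)
print(T.round(3).tolist(),f,L['c'])
# project expected points
def proj(X):
    p=T[:3,:3].T@(np.array(X)-T[:3,3]);a=np.arctan2(np.hypot(*p[:2]),p[2]);return L['c']+f*a*p[:2]/np.hypot(*p[:2])
d=np.array([-.326,.945,0]);h=np.array([.521,-.141,.026])
for k in(-.080,-.056,0,.028,.045):print(k,proj(h+k*d).round(1))
E
```

```text
[5.49763908e-01 1.74326519e-05 2.49761378e-01] [ 0.73720778 -0.16022767 -0.13819283] -0.003149926911564312
[[1.0, 0.001, 0.0, 0.55], [0.001, -0.961, -0.275, 0.069], [-0.0, 0.275, -0.961, 0.374], [0.0, 0.0, 0.0, 1.0]] 371.64829954431775 [324.19173208 242.1625443 ]
-0.08 [321.3 394.5]
-0.056 [314.4 379.6]
0 [297.  340.8]
0.028 [287.7 319.3]
0.045 [281.8 305.6]
```

View pics/w1.png

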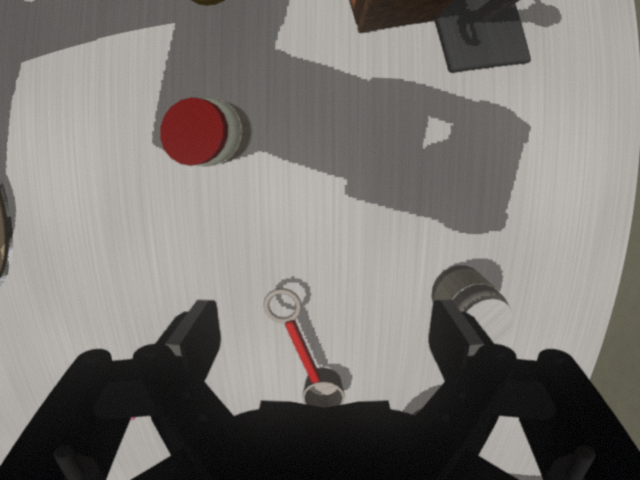

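The move was refused because every row needs all its keys. The wrist view, taken from the start pose, shows the eye at (283,304) and the cup at (322,391). That is within 2 px of my predictions of (282,306) and (321,394), so the estimates hold.

>>> servo_tool(
  steps=[
    {"tx": -0.6, "ty": -3, "tz": 0, "yaw": 5, "claw": 6},
    {"tx": -0.6, "ty": -3, "tz": 0, "yaw": 5, "claw": 6},
    {"tx": -0.6, "ty": -3, "tz": -2, "yaw": 5, "claw": 6},
    {"tx": -0.6, "ty": -3, "tz": -4, "yaw": 4, "claw": 6},
    {"tx": -0.5, "ty": -2.1, "tz": -4, "yaw": 0, "claw": 6},
    {"tx": 0, "ty": 0, "tz": -4, "yaw": 0, "claw": 6},
    {"tx": 0, "ty": 0, "tz": -3, "yaw": 0, "claw": 6},
    {"tx": 0, "ty": 0, "tz": 0, "yaw": 0, "claw": 6},
    {"tx": 0, "ty": 0, "tz": 0, "yaw": 0, "claw": 6},
  ],
)

```text
time_s: 1.05
position: [0.5213, -0.1409, 0.0812]
tool_rot: [[-0.326, 0.945, 0.0], [0.945, 0.326, -0.0], [-0.0, 0.0, -1.0]]
ft_force: [0.4, -0.1, 0.6]
grip_width: 0.06
gripper_force: 0.0
```

```bash
cat >> h.py <<'E'
def wproj(X):
    L=load('wrist');T=L['T'];p=T[:3,:3].T@(np.array(X)-T[:3,3]);a=np.arctan2(np.hypot(*p[:2]),p[2]);return L['c']+float(L['f'])*a*p[:2]/np.hypot(*p[:2])
def wpt(u,v,z):
    L=load('wrist');T=L['T'];q=np.array([u,v])-L['c'];r=np.hypot(*q);a=r/float(L['f']);d=T[:3,:3]@np.r_[np.sin(a)*q/r,np.cos(a)];return T[:3,3]+d*(z-T[2,3])/d[2]
E
python3 - <<'E'
from h import *
o=env.observe();print(o['position'],o['ft_force'],np.degrees(np.arctan2(o['tool_rot'][1,1],o['tool_rot'][0,1])))
im=grab('wrist');cv2.imwrite('pics/w2.png',im[:,:,::-1])
d=np.array([-.326,.945,0]);h=np.array([.521,-.141,.026])
for k in(-.080,-.056,0,.028,.045):print(k,wproj(h+k*d).round(1))
i=im.astype(int);m=(i[...,0]>100)&(i[...,1]<60)&(i[...,2]<70);k,l,st,ce=cv2.connectedComponentsWithStats(m.astype(np.uint8))
for j in range(1,k):
    if st[j,4]>60:
        v,u=np.where(l==j);print(st[j],ce[j]);
        q=np.array([wpt(a,b,.034)[:2] for a,b in zip(u,v)])*1000;r=cv2.minAreaRect(q.astype(np.float32));print(r)
E
```

```text
[ 0.52134271 -0.14086697  0.08122664] [ 0.418103   -0.09720638  0.62652338] 19.00578364677985
-0.08 [322.8 396.7]
-0.056 [322.8 365.4]
0 [322.7 275.8]
0.028 [322.7 222.8]
0.045 [322.7 188.8]
[ 315  227   20  144 2495] [324.58557114 296.80360721]
((526.275146484375, -152.80873107910156), (9.701271057128906, 81.42583465576172), 19.206134796142578)
```

View pics/w2.png

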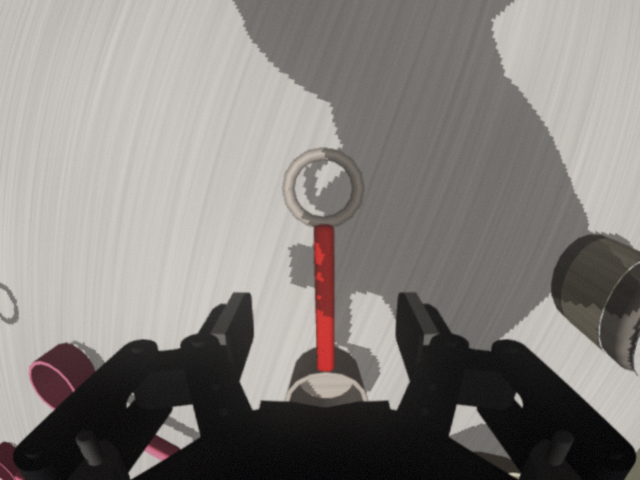

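The handle (px 325, rows 227–370) is centred between the fingers and the eye is at (323,188), so yaw and position are right. I'll go down and grip.

>>> servo_tool(
  steps=[
    {"tx": 0, "ty": 0, "tz": -2.5, "yaw": 0, "claw": 6},
    {"tx": 0, "ty": 0, "tz": -2, "yaw": 0, "claw": 6},
    {"tx": 0, "ty": 0, "tz": -0.8, "yaw": 0, "claw": 4},
    {"tx": 0, "ty": 0, "tz": 0, "yaw": 0, "claw": 2},
    {"tx": 0, "ty": 0, "tz": 0, "yaw": 0, "claw": 0.5},
    {"tx": 0, "ty": 0, "tz": 0, "yaw": 0, "claw": 0.5},
    {"tx": 0, "ty": 0, "tz": 0, "yaw": 0, "claw": 0.5},
    {"tx": 0, "ty": 0, "tz": 0, "yaw": 0, "claw": 0.5},
    {"tx": 0, "ty": 0, "tz": 0, "yaw": 0, "claw": 0.5},
  ],
  newtons=90,
)

```text
time_s: 2.0
position: [0.5216, -0.1409, 0.0286]
tool_rot: [[-0.326, 0.945, 0.002], [0.945, 0.326, -0.001], [-0.002, 0.002, -1.0]]
ft_force: [-0.1, 1.1, 6.0]
grip_width: 0.0082
gripper_force: 89.9
```

Gripped (pad force 90 N). I'll lift and carry to above the hook.

>>> servo_tool(
  steps=[
    {"tx": 0, "ty": 0, "tz": 1, "yaw": 0, "claw": 0.5},
    {"tx": 0, "ty": 0, "tz": 3, "yaw": 0, "claw": 0.5},
    {"tx": 0, "ty": 0, "tz": 4, "yaw": 0, "claw": 0.5},
    {"tx": 0, "ty": 0, "tz": 4, "yaw": 0, "claw": 0.5},
    {"tx": 0, "ty": 0, "tz": 4, "yaw": 0, "claw": 0.5},
    {"tx": 0, "ty": 0, "tz": 4, "yaw": 0, "claw": 0.5},
    {"tx": 0.5, "ty": 1, "tz": 3, "yaw": 0, "claw": 0.5},
    {"tx": 1.5, "ty": 3, "tz": 2, "yaw": 0, "claw": 0.5},
    {"tx": 2, "ty": 4, "tz": 0, "yaw": -1, "claw": 0.5},
    {"tx": 2, "ty": 4, "tz": 0, "yaw": -1, "claw": 0.5},
    {"tx": 2, "ty": 4, "tz": 0, "yaw": -1, "claw": 0.5},
    {"tx": 2, "ty": 4, "tz": 0, "yaw": -1, "claw": 0.5},
    {"tx": 1.5, "ty": 3, "tz": 0, "yaw": 0, "claw": 0.5},
    {"tx": 0.7, "ty": 1.6, "tz": 0, "yaw": 0, "claw": 0.5},
    {"tx": 0.3, "ty": 1, "tz": 0, "yaw": 0, "claw": 0.5},
    {"tx": 0, "ty": 0, "tz": 0, "yaw": 0, "claw": 0.5},
    {"tx": 0, "ty": 0, "tz": 0, "yaw": 0, "claw": 0.5},
    {"tx": 0, "ty": 0, "tz": 0, "yaw": 0, "claw": 0.5},
  ],
)

```text
time_s: 3.8
position: [0.6457, 0.1141, 0.2779]
tool_rot: [[-0.258, 0.966, -0.0], [0.966, 0.258, -0.0], [-0.0, -0.0, -1.0]]
ft_force: [0.0, 0.5, -2.2]
grip_width: 0.0082
gripper_force: 88.8
```

```bash
python3 - <<'E'
from h import *
o=env.observe();print(o['position'],o['ft_force'],np.degrees(np.arctan2(o['tool_rot'][1,1],o['tool_rot'][0,1])))
w=grab('wrist');s=grab('scene')
x=np.array([-.257,.966,0]);sh=np.array([.627,.190,0])
print('eye pred',wproj(o['position']+.045*x-[0,0,.002]))
print('nose',wproj(sh-.028*x+[0,0,.236]),'shank',wproj(sh+[0,0,.256]))
a=w[40:340,170:470];a=cv2.resize(a,(480,480),interpolation=cv2.INTER_CUBIC)
b=cv2.resize(s[290:390,250:330],(320,400),interpolation=cv2.INTER_CUBIC)
m=np.zeros((480,800,3),np.uint8);m[:,:480]=a;m[:400,480:]=b
cv2.imwrite('pics/m3.png',m[:,:,::-1])
E
```

```text
[0.64574667 0.11410566 0.27793234] [ 0.02980742  0.46725347 -2.2206863 ] 14.925477001850199
eye pred [323.31346395 209.63061958]
nose [326.55365343 181.32070818] shank [327.11327604 116.11283439]
```

View pics/m3.png

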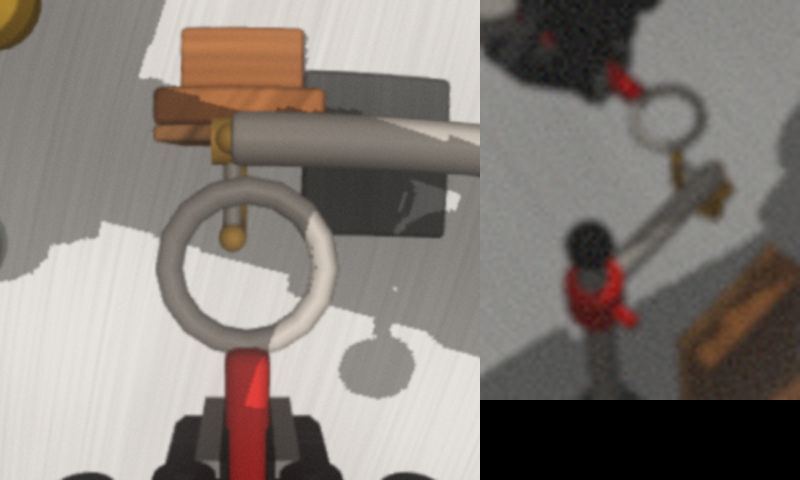

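The wrist crop shows the nose ball at (232,237), which is (315,188) in the full picture. The eye centre is at (247,264), or (324,205), so the nose sits to the left of the eye's axis by several mm. I'll compute the shift.

```bash
python3 - <<'E'
from h import *
x=np.array([-.257,.966]);y=np.array([-.966,-.257]);tcp=np.array([.6457,.1141])
for nm,u,v,z in(('nose',315,188.1,.236),('nose+3',315,188.1,.232),('armL',170+222/1.6,40+140/1.6,.25),('eye',324.4,205,.276),('eyetop',170+247/1.6,40+189/1.6,.276),('eyebot',170+247/1.6,40+340/1.6,.276),('eyeL',170+168/1.6,205,.276),('eyeR',170+326/1.6,205,.276)):
    p=wpt(u,v,z)[:2];print(nm,p.round(4),'along',((p-tcp)@x*1e3).round(1),'lat',((p-tcp)@y*1e3).round(1))
E
```

```text
nose [0.63   0.1586] along 47.1 lat 3.7
nose+3 [0.63   0.1581] along 46.5 lat 3.8
armL [0.621 0.184] along 73.8 lat 5.9
eye [0.6341 0.1593] along 46.6 lat -0.4
eyetop [0.6299 0.1748] along 62.7 lat -0.4
eyebot [0.6385 0.1427] along 29.5 lat -0.4
eyeL [0.6176 0.1549] along 46.6 lat 16.6
eyeR [0.6506 0.1637] along 46.7 lat -17.5
```

>>> servo_tool(
  steps=[
    {"tx": -0.16, "ty": -0.22, "tz": 0, "yaw": 0, "claw": 0.5},
    {"tx": -0.16, "ty": -0.22, "tz": -0.5, "yaw": 0, "claw": 0.5},
    {"tx": 0, "ty": 0, "tz": -1, "yaw": 0, "claw": 0.5},
    {"tx": 0, "ty": 0, "tz": -1, "yaw": 0, "claw": 0.5},
    {"tx": 0, "ty": 0, "tz": -0.4, "yaw": 0, "claw": 0.5},
    {"tx": 0, "ty": 0, "tz": 0, "yaw": 0, "claw": 0.5},
    {"tx": 0, "ty": 0, "tz": 0, "yaw": 0, "claw": 0.5},
  ],
)

```text
time_s: 4.6
position: [0.6429, 0.1109, 0.2487]
tool_rot: [[-0.259, 0.966, 0.0], [0.966, 0.259, 0.0], [-0.0, 0.0, -1.0]]
ft_force: [-0.2, 0.6, -1.2]
grip_width: 0.0083
gripper_force: 88.8
```

```bash
python3 - <<'E'
from h import *
o=env.observe();print(o['position'],o['ft_force'])
w=grab('wrist');s=grab('side')
a=w[40:340,170:470];a=cv2.resize(a,(480,480),interpolation=cv2.INTER_CUBIC)
b=cv2.resize(s[110:190,330:394],(320,400),interpolation=cv2.INTER_CUBIC)
m=np.zeros((480,800,3),np.uint8);m[:,:480]=a;m[:400,480:]=b
cv2.imwrite('pics/m4.png',m[:,:,::-1])
E
```

```text
[0.64292897 0.11090955 0.2486728 ] [-0.24524168  0.59993422 -1.19308183]
```

View pics/m4.png

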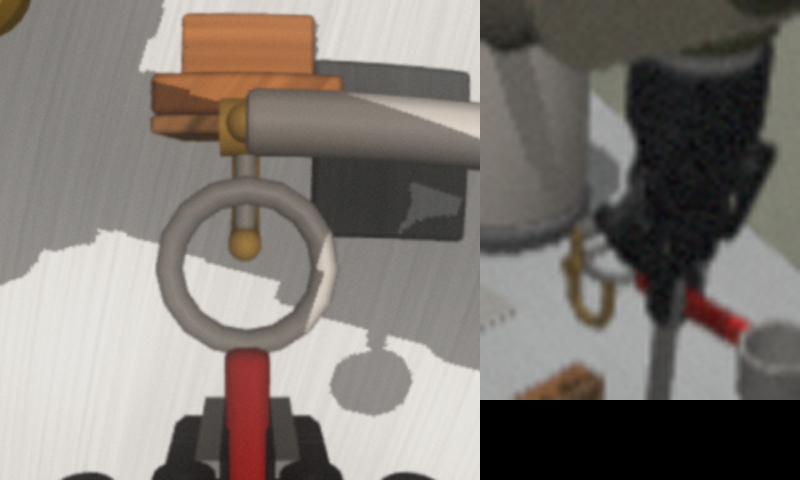

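Nose at (244,243) in the crop, eye centre at (247,265), so sideways is good and the nose lies inside the hole. I'll check the along offset.

```bash
python3 - <<'E'
from h import *
x=np.array([-.257,.966]);y=np.array([-.966,-.257]);tcp=np.array([.6429,.1109])
for nm,u,v,z in(('nose',322.5,191.9,.236),('nose-',322.5,191.9,.231),('eye',324.4,205.6,.2465),('shankball',170+238/1.6,40+121/1.6,.256)):
    p=wpt(u,v,z)[:2];print(nm,p.round(4),'along',((p-tcp)@x*1e3).round(1),'lat',((p-tcp)@y*1e3).round(1))
E
```

```text
nose [0.6298 0.1587] along 49.6 lat 0.4
nose- [0.63  0.158] along 48.9 lat 0.4
eye [0.6313 0.1558] along 46.3 lat -0.3
shankball [0.6217 0.1845] along 76.5 lat 1.5
```

>>> servo_tool(
  steps=[
    {"tx": 0, "ty": -0.15, "tz": -0.2, "yaw": 0, "claw": 0.5},
    {"tx": 0, "ty": 0, "tz": -0.2, "yaw": 0, "claw": 0.5},
    {"tx": 0, "ty": 0, "tz": -0.2, "yaw": 0, "claw": 0.5},
    {"tx": 0, "ty": 0, "tz": -0.1, "yaw": 0, "claw": 0.5},
    {"tx": 0, "ty": 0, "tz": 0, "yaw": 0, "claw": 0.5},
    {"tx": 0, "ty": 0, "tz": 0, "yaw": 0, "claw": 0.5},
  ],
)

```text
time_s: 5.3
position: [0.6428, 0.1093, 0.2416]
tool_rot: [[-0.259, 0.966, 0.0], [0.966, 0.259, -0.0], [-0.0, 0.0, -1.0]]
ft_force: [-0.2, -0.4, -0.8]
grip_width: 0.0081
gripper_force: 88.8
```

>>> servo_tool(
  steps=[
    {"tx": 0, "ty": 0, "tz": -0.2, "yaw": 0, "claw": 0.5},
    {"tx": 0, "ty": 0, "tz": -0.2, "yaw": 0, "claw": 0.5},
    {"tx": 0, "ty": 0, "tz": 0, "yaw": 0, "claw": 0.5},
    {"tx": 0, "ty": 0, "tz": 0, "yaw": 0, "claw": 0.5},
  ],
)

```text
time_s: 5.7
position: [0.6429, 0.1093, 0.2377]
tool_rot: [[-0.259, 0.966, 0.0], [0.966, 0.259, 0.0], [0.0, 0.0, -1.0]]
ft_force: [0.0, -0.7, 0.3]
grip_width: 0.0081
gripper_force: 89.0
```

>>> servo_tool(
  steps=[
    {"tx": 0, "ty": 0, "tz": -0.2, "yaw": 0, "claw": 0.5},
    {"tx": 0, "ty": 0, "tz": -0.2, "yaw": 0, "claw": 0.5},
    {"tx": 0, "ty": 0, "tz": 0, "yaw": 0, "claw": 0.5},
    {"tx": 0, "ty": 0, "tz": 0, "yaw": 0, "claw": 0.5},
  ],
)

```text
time_s: 6.1
position: [0.6429, 0.1093, 0.2337]
tool_rot: [[-0.259, 0.966, 0.0], [0.966, 0.259, -0.0], [-0.0, 0.0, -1.0]]
ft_force: [1.2, -1.2, 2.1]
grip_width: 0.0083
gripper_force: 89.1
```

>>> servo_tool(
  steps=[
    {"tx": 0, "ty": 0, "tz": -0.1, "yaw": 0, "claw": 0.5},
    {"tx": 0, "ty": 0, "tz": -0.1, "yaw": 0, "claw": 0.5},
    {"tx": 0, "ty": 0, "tz": 0, "yaw": 0, "claw": 0.5},
  ],
)

```text
time_s: 6.4
position: [0.6428, 0.1095, 0.2316]
tool_rot: [[-0.259, 0.966, 0.0], [0.966, 0.259, 0.0], [0.0, 0.0, -1.0]]
ft_force: [0.4, 0.6, 2.0]
grip_width: 0.0081
gripper_force: 89.1
```

>>> servo_tool(
  steps=[
    {"tx": 0, "ty": 0, "tz": -0.1, "yaw": 0, "claw": 0.5},
    {"tx": 0, "ty": 0, "tz": -0.1, "yaw": 0, "claw": 0.5},
    {"tx": 0, "ty": 0, "tz": 0, "yaw": 0, "claw": 0.5},
  ],
)

```text
time_s: 6.7
position: [0.6429, 0.1093, 0.2295]
tool_rot: [[-0.259, 0.966, 0.0], [0.966, 0.259, -0.0], [-0.0, 0.0, -1.0]]
ft_force: [0.1, 0.5, 2.4]
grip_width: 0.0081
gripper_force: 89.3
```

The force is steady at about 3 N over baseline, so the gate is yielding; contact was near TCP z≈0.236. I'll carry on gently.

>>> servo_tool(
  steps=[
    {"tx": 0, "ty": 0, "tz": -0.15, "yaw": 0, "claw": 0.5},
    {"tx": 0, "ty": 0, "tz": -0.15, "yaw": 0, "claw": 0.5},
    {"tx": 0, "ty": 0, "tz": -0.1, "yaw": 0, "claw": 0.5},
    {"tx": 0, "ty": 0, "tz": 0, "yaw": 0, "claw": 0.5},
  ],
)

```text
time_s: 7.1
position: [0.6429, 0.1091, 0.2254]
tool_rot: [[-0.259, 0.966, -0.0], [0.966, 0.259, -0.0], [-0.0, -0.0, -1.0]]
ft_force: [-0.0, -0.4, 1.9]
grip_width: 0.0078
gripper_force: 89.3
```

>>> servo_tool(
  steps=[
    {"tx": 0, "ty": 0, "tz": -0.15, "yaw": 0, "claw": 0.5},
    {"tx": 0, "ty": 0, "tz": -0.15, "yaw": 0, "claw": 0.5},
    {"tx": 0, "ty": 0, "tz": -0.1, "yaw": 0, "claw": 0.5},
    {"tx": 0, "ty": 0, "tz": 0, "yaw": 0, "claw": 0.5},
  ],
)

```text
time_s: 7.5
position: [0.6428, 0.1091, 0.2213]
tool_rot: [[-0.259, 0.966, -0.0], [0.966, 0.259, -0.0], [-0.0, -0.0, -1.0]]
ft_force: [0.7, -2.6, 1.8]
grip_width: 0.0085
gripper_force: 89.3
```

>>> servo_tool(
  steps=[
    {"tx": 0, "ty": 0, "tz": -0.1, "yaw": 0, "claw": 0.5},
    {"tx": 0, "ty": 0, "tz": -0.1, "yaw": 0, "claw": 0.5},
    {"tx": 0, "ty": 0, "tz": 0, "yaw": 0, "claw": 0.5},
  ],
)

```text
time_s: 7.8
position: [0.6428, 0.1092, 0.2194]
tool_rot: [[-0.259, 0.966, -0.0], [0.966, 0.259, -0.0], [-0.0, -0.0, -1.0]]
ft_force: [1.5, -2.4, 2.0]
grip_width: 0.0081
gripper_force: 89.3
```

```bash
python3 - <<'E'
from h import *
w=grab('wrist');s=grab('side')
a=w[40:340,170:470];a=cv2.resize(a,(480,480),interpolation=cv2.INTER_CUBIC)
b=cv2.resize(s[120:180,336:384],(320,400),interpolation=cv2.INTER_CUBIC)
m=np.zeros((480,800,3),np.uint8);m[:,:480]=a;m[:400,480:]=b
cv2.imwrite('pics/m5.png',m[:,:,::-1])
E
```

```text
(no output)
```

View pics/m5.png

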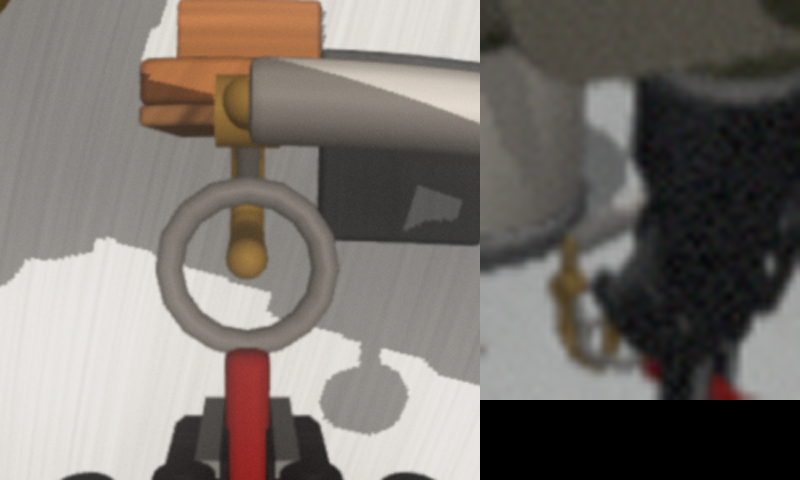

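The nose ball at (246,258) is inside the eye, and the gate pin is pushed down under the far wire. I'll continue in 1 mm rows.

>>> servo_tool(
  steps=[
    {"tx": 0, "ty": 0, "tz": -0.1, "yaw": 0, "claw": 0.5},
    {"tx": 0, "ty": 0, "tz": -0.1, "yaw": 0, "claw": 0.5},
    {"tx": 0, "ty": 0, "tz": 0, "yaw": 0, "claw": 0.5},
  ],
)

```text
time_s: 8.2
position: [0.6428, 0.1093, 0.2174]
tool_rot: [[-0.259, 0.966, -0.0], [0.966, 0.259, -0.0], [-0.0, -0.0, -1.0]]
ft_force: [0.8, -2.9, 1.5]
grip_width: 0.0084
gripper_force: 89.3
```

>>> servo_tool(
  steps=[
    {"tx": 0, "ty": 0, "tz": -0.1, "yaw": 0, "claw": 0.5},
    {"tx": 0, "ty": 0, "tz": -0.1, "yaw": 0, "claw": 0.5},
    {"tx": 0, "ty": 0, "tz": 0, "yaw": 0, "claw": 0.5},
  ],
)

```text
time_s: 8.5
position: [0.6428, 0.1092, 0.2154]
tool_rot: [[-0.259, 0.966, -0.0], [0.966, 0.259, -0.0], [-0.0, -0.0, -1.0]]
ft_force: [1.4, -3.4, 1.0]
grip_width: 0.0085
gripper_force: 89.3
```

>>> servo_tool(
  steps=[
    {"tx": 0, "ty": 0, "tz": -0.1, "yaw": 0, "claw": 0.5},
    {"tx": 0, "ty": 0, "tz": 0, "yaw": 0, "claw": 0.5},
  ],
)

```text
time_s: 8.7
position: [0.6428, 0.1092, 0.2143]
tool_rot: [[-0.259, 0.966, -0.0], [0.966, 0.259, -0.0], [-0.0, -0.0, -1.0]]
ft_force: [1.1, -3.6, 0.6]
grip_width: 0.0083
gripper_force: 89.2
```

>>> servo_tool(
  steps=[
    {"tx": 0, "ty": 0, "tz": -0.1, "yaw": 0, "claw": 0.5},
    {"tx": 0, "ty": 0, "tz": 0, "yaw": 0, "claw": 0.5},
  ],
)

```text
time_s: 8.9
position: [0.6427, 0.1092, 0.2133]
tool_rot: [[-0.259, 0.966, -0.001], [0.966, 0.259, -0.0], [-0.0, -0.001, -1.0]]
ft_force: [0.9, -4.1, -0.1]
grip_width: 0.0081
gripper_force: 89.2
```

>>> servo_tool(
  steps=[
    {"tx": 0, "ty": 0, "tz": -0.1, "yaw": 0, "claw": 0.5},
    {"tx": 0, "ty": 0, "tz": 0, "yaw": 0, "claw": 0.5},
  ],
)

```text
time_s: 9.1
position: [0.6428, 0.1092, 0.2123]
tool_rot: [[-0.259, 0.966, -0.001], [0.966, 0.259, -0.0], [-0.0, -0.001, -1.0]]
ft_force: [0.5, -4.4, 0.1]
grip_width: 0.0082
gripper_force: 89.1
```

>>> servo_tool(
  steps=[
    {"tx": 0, "ty": 0, "tz": -0.05, "yaw": 0, "claw": 0.5},
    {"tx": 0, "ty": 0, "tz": 0, "yaw": 0, "claw": 0.5},
  ],
)

```text
time_s: 9.3
position: [0.6429, 0.1091, 0.2118]
tool_rot: [[-0.259, 0.966, -0.0], [0.966, 0.259, -0.0], [-0.0, -0.0, -1.0]]
ft_force: [1.3, -3.7, -1.4]
grip_width: 0.0081
gripper_force: 88.9
```

>>> servo_tool(
  steps=[
    {"tx": 0, "ty": 0, "tz": -0.05, "yaw": 0, "claw": 0.5},
    {"tx": 0, "ty": 0, "tz": 0, "yaw": 0, "claw": 0.5},
  ],
)

```text
time_s: 9.5
position: [0.6428, 0.109, 0.2112]
tool_rot: [[-0.259, 0.966, -0.001], [0.966, 0.259, -0.001], [-0.001, -0.001, -1.0]]
ft_force: [2.0, -5.8, -3.1]
grip_width: 0.0084
gripper_force: 88.6
```

>>> servo_tool(
  steps=[
    {"tx": 0, "ty": 0, "tz": -0.05, "yaw": 0, "claw": 0.5},
    {"tx": 0, "ty": 0, "tz": 0, "yaw": 0, "claw": 0.5},
  ],
)

```text
time_s: 9.7
position: [0.6428, 0.1091, 0.2107]
tool_rot: [[-0.259, 0.966, -0.001], [0.966, 0.259, -0.0], [-0.0, -0.001, -1.0]]
ft_force: [1.7, -5.5, -3.0]
grip_width: 0.0078
gripper_force: 88.7
```

The force now points toward the nose and down. The gate's tip is on the upper shank side of the wire and about to slip, so I'll ease the wire slightly toward the nose.

>>> servo_tool(
  steps=[
    {"tx": 0.02, "ty": -0.08, "tz": 0, "yaw": 0, "claw": 0.5},
    {"tx": 0, "ty": 0, "tz": 0, "yaw": 0, "claw": 0.5},
  ],
)

```text
time_s: 9.9
position: [0.6429, 0.1085, 0.2108]
tool_rot: [[-0.259, 0.966, -0.001], [0.966, 0.259, 0.0], [0.0, -0.001, -1.0]]
ft_force: [0.3, 0.6, -0.8]
grip_width: 0.0082
gripper_force: 88.8
```

>>> servo_tool(
  steps=[
    {"tx": 0.02, "ty": -0.08, "tz": 0, "yaw": 0, "claw": 0.5},
    {"tx": 0, "ty": 0, "tz": 0, "yaw": 0, "claw": 0.5},
  ],
)

```text
time_s: 10.1
position: [0.643, 0.1083, 0.2111]
tool_rot: [[-0.259, 0.966, -0.0], [0.966, 0.259, 0.001], [0.001, -0.0, -1.0]]
ft_force: [0.2, -0.1, -1.0]
grip_width: 0.0079
gripper_force: 88.8
```

Force has dropped back to baseline, so the gate has slipped past. I'll check that it is shut.

```bash
python3 - <<'E'
from h import *
w=grab('wrist');s=grab('side')
a=w[70:320,200:450];a=cv2.resize(a,(480,480),interpolation=cv2.INTER_CUBIC)
b=cv2.resize(s[120:180,336:384],(320,400),interpolation=cv2.INTER_CUBIC)
m=np.zeros((480,800,3),np.uint8);m[:,:480]=a;m[:400,480:]=b
cv2.imwrite('pics/m6.png',m[:,:,::-1]);print(env.observe()['ft_force'])
E
```

```text
[ 0.42335014 -0.08959997 -0.9181625 ]
```

View pics/m6.png

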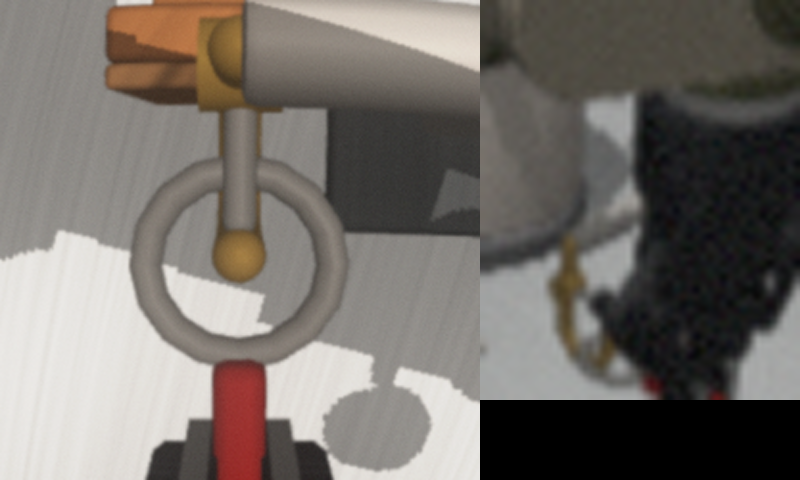

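The gate pin is shut above the wire: it reaches the nose ball at (238,255) and the ring's far wire passes under it. I'll lower a touch to shorten the drop, checking the force.

>>> servo_tool(
  steps=[
    {"tx": 0, "ty": 0, "tz": -0.05, "yaw": 0, "claw": 0.5},
    {"tx": 0, "ty": 0, "tz": 0, "yaw": 0, "claw": 0.5},
  ],
)

```text
time_s: 10.4
position: [0.6432, 0.1079, 0.2105]
tool_rot: [[-0.259, 0.966, -0.0], [0.966, 0.259, 0.0], [0.0, -0.0, -1.0]]
ft_force: [-0.2, -0.4, -0.8]
grip_width: 0.0082
gripper_force: 88.8
```

>>> servo_tool(
  steps=[
    {"tx": 0, "ty": 0, "tz": -0.05, "yaw": 0, "claw": 0.5},
    {"tx": 0, "ty": 0, "tz": 0, "yaw": 0, "claw": 0.5},
  ],
)

```text
time_s: 10.6
position: [0.6432, 0.1077, 0.21]
tool_rot: [[-0.259, 0.966, -0.0], [0.966, 0.259, 0.0], [0.0, -0.0, -1.0]]
ft_force: [-0.3, 0.2, -0.3]
grip_width: 0.0085
gripper_force: 88.8
```

>>> servo_tool(
  steps=[
    {"tx": 0, "ty": 0, "tz": 0, "yaw": 0, "claw": 5},
    {"tx": 0, "ty": 0, "tz": 0, "yaw": 0, "claw": 5},
    {"tx": 0, "ty": 0, "tz": 0, "yaw": 0, "claw": 5},
    {"tx": 0, "ty": 0, "tz": 0, "yaw": 0, "claw": 5},
    {"tx": 0, "ty": 0, "tz": 0, "yaw": 0, "claw": 5},
    {"tx": 0, "ty": 0, "tz": 0, "yaw": 0, "claw": 5},
    {"tx": 0, "ty": 0, "tz": 0, "yaw": 0, "claw": 5},
    {"tx": 0, "ty": 0, "tz": 0, "yaw": 0, "claw": 5},
    {"tx": 0, "ty": 0, "tz": 0, "yaw": 0, "claw": 5},
    {"tx": 0, "ty": 0, "tz": 0, "yaw": 0, "claw": 5},
  ],
)

```text
time_s: 11.6
position: [0.6432, 0.1077, 0.2101]
tool_rot: [[-0.259, 0.966, -0.0], [0.966, 0.259, -0.0], [-0.0, -0.0, -1.0]]
ft_force: [0.9, 0.5, 0.2]
grip_width: 0.0499
gripper_force: 0.0
```

>>> servo_tool(
  steps=[
    {"tx": 0.3, "ty": -1.2, "tz": 0, "yaw": 0, "claw": 5},
    {"tx": 0.5, "ty": -2, "tz": 0, "yaw": 0, "claw": 5},
    {"tx": 0.8, "ty": -3, "tz": 0, "yaw": 0, "claw": 5},
    {"tx": 0.8, "ty": -3, "tz": 1, "yaw": 0, "claw": 5},
    {"tx": 0, "ty": -3, "tz": 3, "yaw": 0, "claw": 5},
    {"tx": 0, "ty": -2, "tz": 3, "yaw": 0, "claw": 5},
    {"tx": 0, "ty": 0, "tz": 0, "yaw": 0, "claw": 5},
    {"tx": 0, "ty": 0, "tz": 0, "yaw": 0, "claw": 5},
    {"tx": 0, "ty": 0, "tz": 0, "yaw": 0, "claw": 5},
    {"tx": 0, "ty": 0, "tz": 0, "yaw": 0, "claw": 5},
    {"tx": 0, "ty": 0, "tz": 0, "yaw": 0, "claw": 5},
    {"tx": 0, "ty": 0, "tz": 0, "yaw": 0, "claw": 5},
    {"tx": 0, "ty": 0, "tz": 0, "yaw": 0, "claw": 5},
    {"tx": 0, "ty": 0, "tz": 0, "yaw": 0, "claw": 5},
    {"tx": 0, "ty": 0, "tz": 0, "yaw": 0, "claw": 5},
    {"tx": 0, "ty": 0, "tz": 0, "yaw": 0, "claw": 5},
  ],
)

```text
time_s: 13.2
position: [0.6672, -0.0343, 0.2801]
tool_rot: [[-0.259, 0.966, 0.0], [0.966, 0.259, 0.0], [0.0, 0.0, -1.0]]
ft_force: [-0.7, 0.3, -0.8]
grip_width: 0.0498
gripper_force: 0.0
```

```bash
python3 - <<'E'
from h import *
w=grab('wrist');s=grab('side');t=grab('scene')
a=cv2.resize(w,(480,360))
b=cv2.resize(s[120:220,320:400],(320,400),interpolation=cv2.INTER_CUBIC);c=cv2.resize(t[310:390,260:340],(240,240),interpolation=cv2.INTER_CUBIC)
m=np.zeros((600,800,3),np.uint8);m[:360,:480]=a;m[:400,480:]=b;m[360:,:240]=c
cv2.imwrite('pics/m7.png',m[:,:,::-1]);print(env.observe()['ft_force'])
E
```

```text
[-0.24383494 -0.60089685  0.52052203]
```

View pics/m7.png

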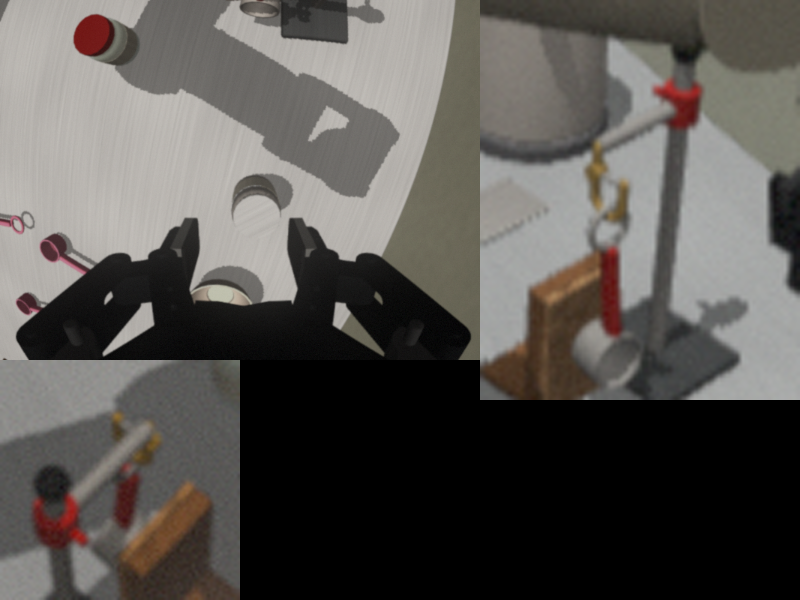

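The side crop shows the scoop hanging from the hook by its eye at (608,232), with the handle vertical, the cup at the cork rest and the gate shut above. I'll let it settle for 2 s, check that it is still, and hand in.

>>> servo_tool(
  steps=[
    {"tx": 0, "ty": 0, "tz": 0, "yaw": 0, "claw": 5},
    {"tx": 0, "ty": 0, "tz": 0, "yaw": 0, "claw": 5},
    {"tx": 0, "ty": 0, "tz": 0, "yaw": 0, "claw": 5},
    {"tx": 0, "ty": 0, "tz": 0, "yaw": 0, "claw": 5},
    {"tx": 0, "ty": 0, "tz": 0, "yaw": 0, "claw": 5},
    {"tx": 0, "ty": 0, "tz": 0, "yaw": 0, "claw": 5},
    {"tx": 0, "ty": 0, "tz": 0, "yaw": 0, "claw": 5},
    {"tx": 0, "ty": 0, "tz": 0, "yaw": 0, "claw": 5},
    {"tx": 0, "ty": 0, "tz": 0, "yaw": 0, "claw": 5},
    {"tx": 0, "ty": 0, "tz": 0, "yaw": 0, "claw": 5},
    {"tx": 0, "ty": 0, "tz": 0, "yaw": 0, "claw": 5},
    {"tx": 0, "ty": 0, "tz": 0, "yaw": 0, "claw": 5},
    {"tx": 0, "ty": 0, "tz": 0, "yaw": 0, "claw": 5},
    {"tx": 0, "ty": 0, "tz": 0, "yaw": 0, "claw": 5},
    {"tx": 0, "ty": 0, "tz": 0, "yaw": 0, "claw": 5},
    {"tx": 0, "ty": 0, "tz": 0, "yaw": 0, "claw": 5},
    {"tx": 0, "ty": 0, "tz": 0, "yaw": 0, "claw": 5},
    {"tx": 0, "ty": 0, "tz": 0, "yaw": 0, "claw": 5},
    {"tx": 0, "ty": 0, "tz": 0, "yaw": 0, "claw": 5},
    {"tx": 0, "ty": 0, "tz": 0, "yaw": 0, "claw": 5},
  ],
)

```text
time_s: 15.35
position: [0.6672, -0.0343, 0.2801]
tool_rot: [[-0.259, 0.966, -0.0], [0.966, 0.259, 0.0], [0.0, -0.0, -1.0]]
ft_force: [0.4, 0.4, -0.8]
grip_width: 0.05
gripper_force: 0.0
```

```bash
python3 - <<'E'
from h import *
def red():
    i=grab('side')[160:215,330:380].astype(int);m=(i[...,0]>90)&(i[...,1]<50)&(i[...,2]<60);v,u=np.where(m);return u.mean(),v.mean(),m.sum()
a=[red() for _ in range(4)];print(a)
if np.ptp(np.array(a)[:,:2],0).max()<1: print(env.close_job())
E
```

```text
[(np.float64(21.75), np.float64(33.27777777777778), np.int64(72)), (np.float64(21.774647887323944), np.float64(33.19718309859155), np.int64(71)), (np.float64(21.684931506849313), np.float64(33.47945205479452), np.int64(73)), (np.float64(21.657894736842106), np.float64(33.51315789473684), np.int64(76))]
the job is handed in; nothing more can be done
None
```

The job is handed in (no verdict shown): the scoop hangs still from the hook with the gate shut, and the highest force I read while pushing was about 7 N.

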